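# Dispense beads by holding the feeder's spring gate at its mark

## Robot

A 7-joint arm with a two-finger parallel gripper is mounted at the origin on the work surface; the furniture and walls round the work are solid. World frame = base frame: x ahead of the robot, y to its left, z up, the work surface at z = 0. Lengths are in mm, angles in rad, forces in N, time in s.
With the tool pointing down it reaches from about 400 to 875 mm from the base axis. Payload 4.4 kg.
Tool frame: the origin (TCP) lies at the very end of the fingers, on their centre line; the grasp point (between the pads) lies 19 mm behind it; z points along the fingers, y is the line along which they close (so a half turn about z gives the same grasp; the last joint's range is limited). The gripper opens to 85 mm and grips with 20 to 120 N. Pads are 22 mm wide; open, the fingers measure 114 mm over their backs; the gripper's body (76 mm by 85 mm) begins 54 mm behind the grasp point. The pads swing forward as they close: fully open they stand 13 mm farther back than shut.
Start: joints at [-1.331, 0.628, 0.038, 1.517, -0.027, 0.996, -0.02], TCP at [195.662, 619.866, 231.313] pointing down, gripper open.
Joint ranges: [-3.06, 3.06], [-0.37, 2.12], [-1.25, 1.32], [0.18, 2.47], [-1.1, 4.24], [0.23, 1.98], [-2.94, 2.94]. Speed limits (rad/s): [2.57, 2.57, 3.14, 3.14, 3.14, 3.14, 3.14].

## Interface

Orientations are given as [roll, pitch, yaw] about the fixed x, y, z axes, in that order (R = Rz(yaw) Ry(pitch) Rx(roll)).
In Python, from cell import sensors, get_image, camera_params, order gives the robot as it stands.
- The arm moves only by the shell command python3 -m inch 'ROWS' [OPENING]. ROWS is JSON, a list that holds one entry, the list of rows, each a list of 4 numbers: the shift along the tool's x, y, z in cm, then the turn about the tool's z in degrees. A call has 1 to 8 rows; each row is the pose to reach, as a shift and turn from the pose commanded when the call began, along the tool's axes at that moment; what a row does not reach only later rows make up. A row lasts 1/12 s, in which the tool goes at most 41.7 mm and 7.16 degrees, less where a joint would pass 70% of its speed; a pose out of reach is approached as far as the arm can. A call with a gripper value outside its range is refused whole. OPENING is the finger opening in cm, from 0 to 8.54, set as the call begins (- or left out, the last holds). The fingers move at their own pace and stop on an object; the grip force is fixed at half the most. Time passes only in rows, so rows that repeat a pose let the fingers close. It gives the time, the measured TCP pose, the force, the opening and the grip force at its end, in the units of the state.
- sensors.read_state(): the state, without advancing time (a new reading comes with each control period).
- get_image(name): name is "side" or "top"; returns the picture (480x640x3 uint8, blue, green, red); there is no depth.
- camera_params(name): a dict with "mtx" (3x3 intrinsics, pixels), "D" ([k1, k2, p1, p2, k3] as OpenCV has them; the pictures are not rectified), "rvec" (rotation vector, rad) and "tvec" (3), from world to camera coordinates, as OpenCV has them. Camera axes: x right, y down, z forward; pixel columns grow to the right and rows downward; lengths in mm; the calibration is good to about 2 mm. A picture is of the moment at which its call begins. camera_params takes no time and is no camera call.
- order.finish_job(): hands the job in; it is judged then, once.
The state is a dict: "clock": time; "qpos": joint angles; "qd": joint speeds; "tau": joint torques, N m; "eef_pos": TCP position; "tool_rot": TCP orientation; "force": force on the tool from outside, world axes, zero at the start; "torque": the same for the moment, N m; "width": finger opening in mm; "gripper_force": force on a finger pad.
Only numpy, scipy, OpenCV 4.12 (cv2) and the standard library are available. Lean on these libraries where they do the work, as an engineer would, in place of code of your own. Each camera call takes 0.05 s, during which the arm holds its last target. There are 200 camera calls.

## Task

Stand the empty steel tray on the table under the bead feeder's spout and let go of it. Then pull the feeder's spring-return gate slide out by its black handle until its pointer is level with the mark on the bar beside it, so that all three ceramic beads roll into the tray. Finish while still holding the slide at the mark, with the tray still on the table under the spout; leave the other things where they are.

Things in the scene. Friction and masses are not known exactly. Their poses are not given: they have to be found in the camera images.
- tray_center (a point): Empty open-topped rectangular tray of bare steel, the only one on the table: 56 mm wide (x) by 110 mm long (y), 30 mm high, walls and floor 3 mm thick, 0.11 to 0.22 kg, loose. The point is its centre, half-way up (15 mm above its underside); x across its width, y along its length, z up. It can be gripped across its 56 mm width from above. Either end may go under the spout.
- spout (a point): Lip of the feeder's open channel: middle of the floor's outer end, 45 mm above the table; axes as the feeder's, -y points out of the spout. Underside at the lip 41 mm up. Beads leave along -y at about 0.45 m/s and land 30 to 40 mm beyond: lay the tray along the channel, centred on it, 15 to 25 mm of its length behind the lip. It cannot be lowered there from above: slide it in level from beyond the lip (11 mm headroom).
- feeder: Grey and aluminium bead feeder, 125 mm high, fixed to the table; origin under it on the table, z up. A straight channel (24 mm wide inside, walls 16 mm high past the gate) falls at 22 degrees towards -y and ends in the spout; the slide is pulled towards -x. The channel sticks out 45 mm past the 8 mm foot plate with nothing under it, so one end of the tray fits below.
- pull_grip (a point): Grip point of the slide's black upright handle, a block 16 mm (x) by 22 mm (y), rising from 54 to 109 mm above the table; the point is on its vertical axis 90 mm above the table, free all round above 65 mm. It moves with the slide, along the feeder's -x as it is pulled; axes as the feeder's.
- pointer (a point): Top of the slide's pointer, a small steel rib 4 mm thick on the slide between handle and channel; moves with the slide. At the mark it stands at the same feeder x as mark.
- mark (a point): Top of the mark: the only raised rib (4 mm thick, 60 mm above the table) on the fixed aluminium bar beside the slide. The pointer is 30 mm behind it (towards the feeder's +x) at rest.
- gate (a joint): Pull-out of the gate slide in m: 0 at rest, 0.030 with the pointer level with the mark, 0.055 at the stop. A spring pulls it back (4 N at rest, 6.4 N at the mark; friction 0.3 N) and shuts it when let go. Its window lets beads through from about 0.023 to 0.037; short of that or beyond it the channel is blocked.
- bead_1_center (a point): Centre of a white ceramic bead, a ball 18 mm in diameter, 15 g; waits in the feeder's channel behind the gate (the first, touching the gate).
- bead_2_center (a point): Centre of a white ceramic bead, a ball 18 mm in diameter, 15 g; waits in the feeder's channel behind the gate (the second).
- bead_3_center (a point): Centre of a white ceramic bead, a ball 18 mm in diameter, 15 g; waits in the feeder's channel behind the gate (the last).
- step_gauge: Bystander: stepped aluminium gauge block, 26 x 68 x 24 mm, loose; origin at the centre of its underside. Leave alone.
- clamp_knob: Bystander: black star knob standing on its head, 36 mm across, 38 mm high, loose; origin at the centre of its underside. Leave alone.
- capacitor_1: Bystander: upright cylindrical capacitor, 25 mm across, 46 mm high, loose; origin at the centre of its underside. Leave alone.

How it is judged:
By the outcome, as a careful person would: the job done as asked, in the order asked, and still so for the second after the job is handed in, while the arm keeps its last pose, push and grip.
It also fails if it takes over 45 s, if anything falls off the work surface, if the arm or the gripper's body presses on something with over 40 N, if the wrist force passes 120 N, or if a joint passes its speed limit or range.

## Working session

There is one attempt and no reset: what is moved stays moved. The work goes in short steps, Python scripts to look and compute and a shell command to move; the robot and the scene stay as the last step left them, time stands still between calls to the robot, and variables do not carry over. Pictures are saved under pics/ and viewed, at most 10 in all, crops included, and the job is handed in when it is done.

```bash
mkdir -p pics; python3 - <<'E'
from cell import sensors,get_image,camera_params
import cv2
for n in("top","side"):
    cv2.imwrite(f"pics/{n}0.png",get_image(n)); p=camera_params(n); print(n,p)
s=sensors.read_state(); print(s)
E
```

```text
top {'mtx': array([[545.09162225,   0.        , 318.73589615],
       [  0.        , 545.09162225, 237.26513145],
       [  0.        ,   0.        ,   1.        ]]), 'D': array([0.0062096, 0.       , 0.       , 0.       , 0.       ]), 'rvec': array([ 2.18436601, -2.1569007 ,  0.12510531]), 'tvec': array([-262.21251386,  522.59871653,  897.9380839 ])}
side {'mtx': array([[529.18529755,   0.        , 321.54513111],
       [  0.        , 529.18529755, 237.95845648],
       [  0.        ,   0.        ,   1.        ]]), 'D': array([-0.01465698,  0.        ,  0.        ,  0.        ,  0.        ]), 'rvec': array([ 2.04186399, -0.18314846,  0.10053027]), 'tvec': array([-543.64660247,    2.77881972, 1030.02826919])}
{'clock': 0.1, 'qpos': array([-1.33078738,  0.62927711,  0.03842404,  1.51826937, -0.02698669,
        0.99632388, -0.02001317]), 'qd': array([ 0.00093701, -0.00170834, -0.00127816, -0.00179581, -0.00072075,
        0.00047815,  0.00118281]), 'tau': array([ 2.81133398e-03, -5.64522600e+01,  1.23049144e+00, -1.93968022e+01,
        1.12975010e-02,  5.50476601e-03,  7.15913046e-06]), 'eef_pos': array([195.48312158, 619.30833424, 230.46503221]), 'tool_rot': array([-3.13983241e+00,  1.83592423e-05,  2.83579452e+00]), 'force': array([-0.35014365, -0.02830266, -0.60811939]), 'torque': array([-0.02839546, -0.04239136,  0.01209669]), 'gripper_force': 0.0, 'width': 85.29630001174489}
```

View pics/top0.png

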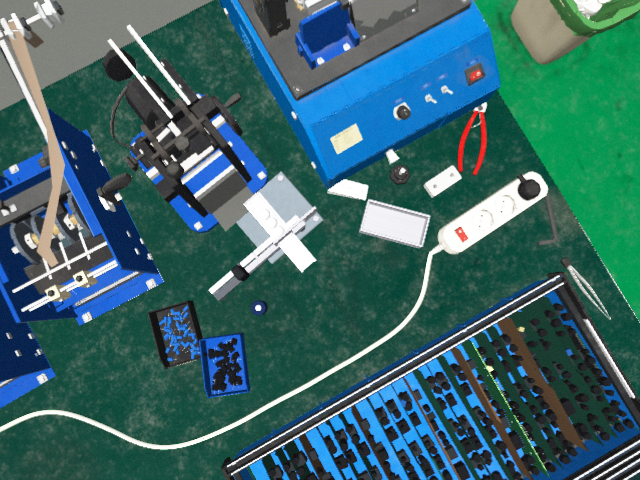

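View pics/side0.png

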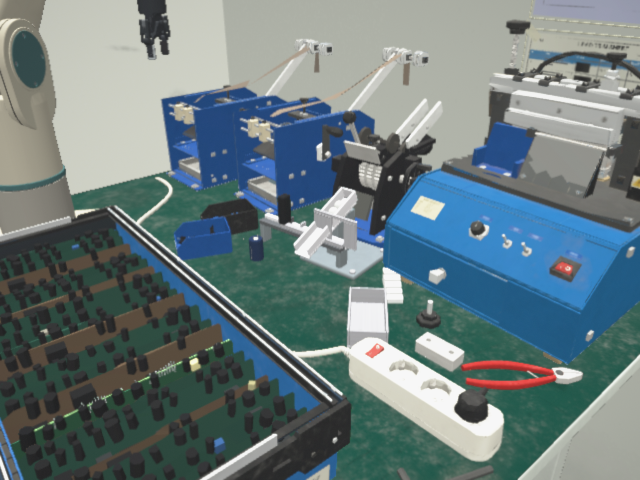

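Top view: the feeder plate is near (280,220), the spout end near (303,265), the black handle at (240,272), the tray at (395,223), the gauge at (348,188) and the capacitor at (259,308). I'll zoom both views.

```bash
cat > h.py <<'E'
import numpy as np,cv2
from cell import sensors,get_image,camera_params
def cam(n):
    p=camera_params(n); R=cv2.Rodrigues(p["rvec"])[0]; return p,R,-R.T@p["tvec"]
def ray(n,u,v):
    p,R,c=cam(n); x=cv2.undistortPoints(np.array([[[u,v]]],float),p["mtx"],p["D"])[0,0]
    d=R.T@np.array([x[0],x[1],1]); return c,d/np.linalg.norm(d)
def onz(n,u,v,z):
    c,d=ray(n,u,v); return c+d*(z-c[2])/d[2]
def proj(n,P):
    p,R,c=cam(n); return cv2.projectPoints(np.array(P,float).reshape(-1,1,3),p["rvec"],p["tvec"],p["mtx"],p["D"])[0][:,0]
def two(a,b):
    A=[];y=[]
    M=np.zeros((3,3));r=np.zeros(3)
    for n,uv in(("top",a),("side",b)):
        c,d=ray(n,*uv);Q=np.eye(3)-np.outer(d,d);M+=Q;r+=Q@c
    return np.linalg.solve(M,r)
def crop(n,x,y,w,h,k,f):
    im=get_image(n)[y:y+h,x:x+w]; cv2.imwrite(f,cv2.resize(im,None,fx=k,fy=k,interpolation=cv2.INTER_CUBIC))
E
python3 - <<'E'
from h import *
np.set_printoptions(precision=1,suppress=True)
crop("top",200,160,240,170,3.3,"pics/t1.png"); crop("side",240,170,180,180,3.3,"pics/s1.png")
for n in("top","side"): print(cam(n)[2])
for u,v in((395,223),(303,265),(240,272),(259,308),(348,188),(400,172)): print(u,v,onz("top",u,v,30))
E
```

```text
[ 427.2 -248.2  950.8]
[ 380.8 -994.4  471.8]
395 223 [ 552.  -385.4   30. ]
303 265 [ 478.3 -229.6   30. ]
240 272 [ 465.2 -123.6   30. ]
259 308 [ 405.4 -157.    30. ]
348 188 [ 611.5 -304.8   30. ]
400 172 [ 640.7 -394.2   30. ]
```

View pics/t1.png

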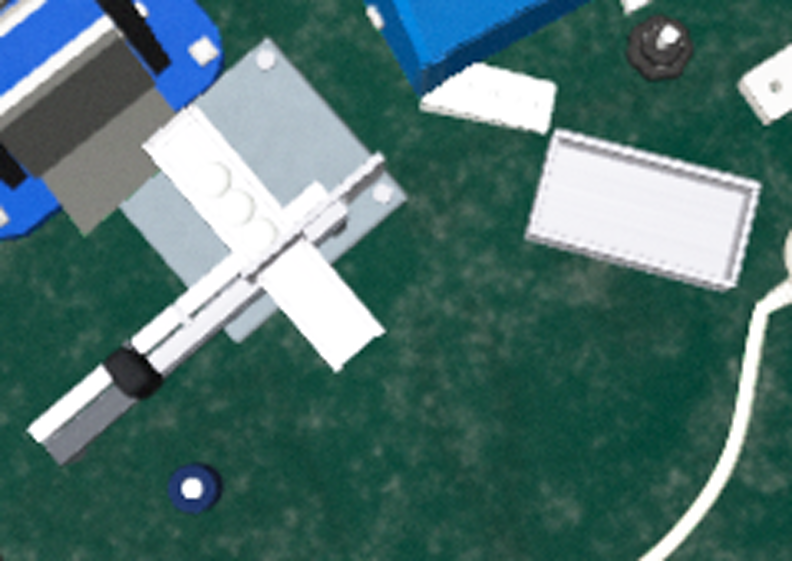

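View pics/s1.png

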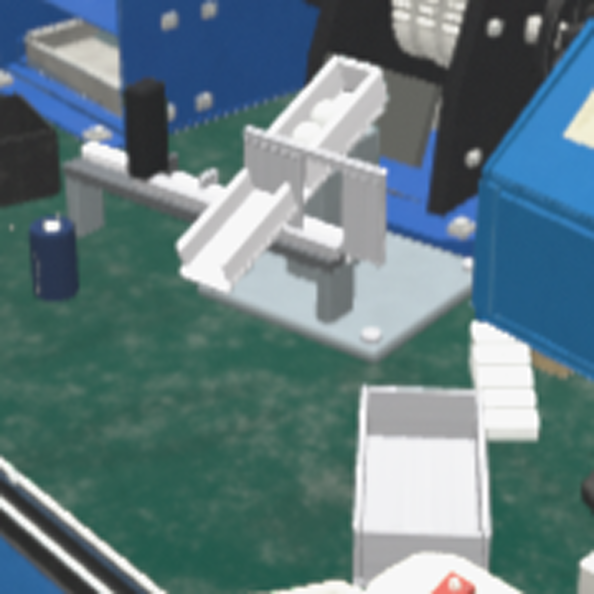

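Crops: in t1 the tray rim corners are about (558,130), (760,185), (733,288), (527,238). The spout end corners are (384,332) and (337,370), the foot plate corners (267,38), (405,198), (237,342), and the handle top is near (128,365). In s1 the lip is at (187,272)–(222,288) and the mark rib near (208,178).

```bash
python3 - <<'E'
from h import *
np.set_printoptions(precision=1,suppress=True)
T=lambda x,y:(200+(x+.5)/3.3-.5,160+(y+.5)/3.3-.5)
S=lambda x,y:(240+(x+.5)/3.3-.5,170+(y+.5)/3.3-.5)
tr=[onz("top",*T(*p),30) for p in((558,130),(760,185),(733,288),(527,238))]
print("tray",tr,np.mean(tr,0)); 
l=(tr[1]-tr[0]+tr[2]-tr[3])/2;w=(tr[0]-tr[3]+tr[1]-tr[2])/2
print("len",np.linalg.norm(l),"wid",np.linalg.norm(w),"ang",np.degrees(np.arctan2(l[1],l[0])),np.degrees(np.arctan2(w[1],w[0])))
P=[onz("top",*T(*p),8) for p in((267,38),(405,198),(237,342))]
print("plate",P)
a=P[1]-P[0];b=P[1]-P[2]
print(np.degrees(np.arctan2(a[1],a[0])),np.degrees(np.arctan2(b[1],b[0])),np.linalg.norm(a),np.linalg.norm(b))
L=[onz("top",*T(*p),60) for p in((384,332),(337,370))];print("walltops",L,np.mean(L,0))
print("two left walltop",two(T(337,370),S(180,243)))
print("lip under side",[onz("side",*S(*p),41) for p in((187,276),(222,290))])
print("handle top",onz("top",*T(128,362),109))
c=two(T(128,362),S(147,82));print(c)
# bar outer ends: slide edge
B=[onz("top",*T(*p),50) for p in((28,430),(318,180),(65,465),(384,158))];print("bar",[np.degrees(np.arctan2(*(q-p)[1::-1])) for p,q in((B[0],B[1]),(B[2],B[3]))])
print("mark",onz("side",*S(208,172),60), "caps",onz("top",*T(193,488),46))
E
```

```text
tray [array([ 592.7, -340.4,   30. ]), array([ 565.3, -445.2,   30. ]), array([ 511.6, -430.8,   30. ]), array([ 536.1, -324.6,   30. ])] [ 551.4 -385.2   30. ]
len 108.61438914780076 wid 57.236990110935416 ang -103.83193115183973 -15.341159443750188
plate [array([ 644.3, -187.1,    8. ]), array([ 559.1, -261.7,    8. ]), array([ 481.8, -174.6,    8. ])]
-138.77224913506674 -48.420510722319165 113.23808833274182 116.52124666550932
walltops [array([ 484.7, -251.3,   60. ]), array([ 465.6, -228.3,   60. ])] [ 475.1 -239.8   60. ]
two left walltop [ 466.  -228.5   64. ]
lip under side [array([ 470.4, -221.5,   41. ]), array([ 485.7, -239.1,   41. ])]
handle top [ 466.  -131.8  109. ]
[ 464.3 -132.   111.5]
bar [np.float64(-48.08071614390691), np.float64(-45.009560838934505)]
mark [ 493.1 -141.7   60. ] caps [ 406.5 -157.2   46. ]
```

```bash
python3 - <<'E'
from h import *
np.set_printoptions(precision=1,suppress=True)
print("arm L",two((40,15),(325,48)),"R",two((130,40),(420,58)), "tape",two((40,150),(270,105)),"machine2 top",two((110,185),(330,150)))
lip=np.array([478.7,-234.5]);d=np.array([-.75,-.661])
for s in(35,100):
    c=lip+s*d; print(s,c,proj("top",[[*c,0],[*(c+55*d),0],[*(c+55*d),30]]))
print("board box edge z0/80",onz("top",330,410,80),onz("top",420,360,80),onz("side",130,225,60))
print("cable",onz("top",400,333,5),onz("top",430,270,5))
print("cam chk grip",proj("side",[[195.5,619.3,230.5]]))
E
```

```text
arm L [646.1  54.5 362.7] R [733.9 -22.  316.7] tape [538.4 113.1 230.9] machine2 top [587.7  67.4 122.3]
35 [ 452.4 -257.6] [[319.2 281. ]
 [340.  305.2]
 [340.8 305.5]]
100 [ 403.7 -300.6] [[343.7 309.6]
 [364.7 334. ]
 [366.3 335.3]]
board box edge z0/80 [ 250.8 -276.    80. ] [ 328.6 -416.6   80. ] [187.1 -96.2  60. ]
cable [ 365.2 -397.1    5. ] [ 473.8 -449.7    5. ]
cam chk grip [[159.2  62.1]]
```

```bash
cat > go.py <<'E'
import sys
from h import *
from scipy.spatial.transform import Rotation as Ro
s=sensors.read_state();a=[float(v) for v in sys.argv[1:]]
R=Ro.from_euler("xyz",s["tool_rot"])
def yaw():return np.degrees(s["tool_rot"][2])
print("at",s["clock"],s["eef_pos"].round(1),np.degrees(s["tool_rot"]).round(1),s["qpos"].round(2),s["force"].round(1),s["width"])
for i in range(0,len(a),4):
    print("to",a[i:i+4],"shift cm",(R.inv().apply(np.array(a[i:i+3])-s["eef_pos"])/10).round(2),"turn",round((yaw()-a[i+3]+180)%360-180,1))
E
python3 go.py 400 330 420 130 440 100 420 105
```

```text
at 0.2 [195.6 619.5 230.7] [-179.9    0.   162.5] [-1.33  0.63  0.04  1.52 -0.03  1.   -0.02] [-0.1  0.1  0. ] 85.43676206846034
to [400.0, 330.0, 420.0, 130.0] shift cm [-28.21 -21.47 -18.9 ] turn 32.5
to [440.0, 100.0, 420.0, 105.0] shift cm [-38.95 -42.2  -18.88] turn 57.5
```

```bash
python3 -m inch '[[[-2,-2,-4,5],[-28.2,-21.5,-19,32],[-28.2,-21.5,-19,32],[-28.2,-21.5,-19,32],[-28.2,-21.5,-19,32],[-28.2,-21.5,-19,32],[-28.2,-21.5,-19,32],[-28.2,-21.5,-19,32]]]'; python3 go.py 440 100 420 105 480 -200 420 75
```

```text
clock: 0.87
eef_pos: [361.3, 382.5, 390.6]
tool_rot: [-3.142, -0.0, 2.277]
force: [0.9, 0.9, 0.0]
width: 85.8
gripper_force: 0.0
at 0.8667 [361.3 382.5 390.6] [-180.    -0.   130.5] [-1.05  0.31  0.25  1.62 -0.08  1.22 -0.07] [0.9 0.9 0. ] 85.78047675267932
to [440.0, 100.0, 420.0, 105.0] shift cm [-26.6  -12.36  -2.94] turn 25.5
to [480.0, -200.0, 420.0, 75.0] shift cm [-52.01 -28.8   -2.95] turn 55.5
```

```bash
python3 -m inch '[[[-26.6,-12.4,-3,25.5],[-26.6,-12.4,-3,25.5],[-26.6,-12.4,-3,25.5],[-26.6,-12.4,-3,25.5],[-26.6,-12.4,-3,25.5],[-26.6,-12.4,-3,25.5],[-26.6,-12.4,-3,25.5],[-52,-28.8,-3,32]]]'; python3 go.py 480 -200 420 75 
```

```text
clock: 1.53
eef_pos: [444.8, 61.6, 420.3]
tool_rot: [3.139, -0.0, 1.718]
force: [1.7, 0.4, -0.3]
width: 85.6
gripper_force: 0.0
at 1.5333 [444.8  61.6 420.3] [179.9  -0.   98.5] [-0.65  0.17  0.54  1.75 -0.09  1.25  0.06] [ 1.7  0.4 -0.3] 85.61194382524478
to [480.0, -200.0, 420.0, 75.0] shift cm [-2.64e+01 -3.60e-01  1.00e-02] turn 23.5
```

```bash
python3 -m inch '[[[-26.4,-0.4,0,23.5],[-26.4,-0.4,0,23.5],[-26.4,-0.4,0,23.5],[-26.4,-0.4,0,23.5],[-26.4,-0.4,0,23.5],[-26.4,-0.4,0,23.5],[-26.4,-0.4,0,23.5],[-26.4,-0.4,0,23.5]]]'; python3 go.py 551 -385 130 75.4 
```

```text
clock: 2.2
eef_pos: [477.8, -203.2, 419.3]
tool_rot: [3.141, 0.003, 1.301]
force: [-0.4, -0.1, 0.3]
width: 85.6
gripper_force: 0.0
at 2.2 [ 477.8 -203.2  419.3] [180.    0.2  74.5] [-0.17  0.33  0.74  1.59 -0.23  1.31  0.33] [-0.4 -0.1  0.3] 85.62996037235142
to [551.0, -385.0, 130.0, 75.4] shift cm [-15.48  11.9   28.99] turn -0.9
```

```bash
python3 -m inch '[[[-11,8,12,-0.9],[-11,8,12,-0.9],[-11,8,12,-0.9],[-11,8,12,-0.9],[-15.5,11.9,29,-0.9],[-15.5,11.9,29,-0.9],[-15.5,11.9,29,-0.9],[-15.5,11.9,29,-0.9]]]';  python3 -m inch '[[[-4.5,3.9,7,0],[-4.5,3.9,7,0],[-4.5,3.9,7,0],[-4.5,3.9,7,0]]]'; python3 go.py 551 -385 130 75.4
```

```text
clock: 2.87
eef_pos: [550.4, -368.7, 151.9]
tool_rot: [-3.141, -0.002, 1.326]
force: [1.1, -0.3, 0.8]
width: 85.3
gripper_force: 0.0
clock: 3.2
eef_pos: [575.1, -422.3, 80.1]
tool_rot: [-3.136, -0.002, 1.324]
force: [-0.2, -0.6, 0.5]
width: 85.4
gripper_force: 0.0
at 3.2 [ 575.1 -422.3   80.1] [-1.797e+02 -1.000e-01  7.580e+01] [ 0.33  0.95  0.52  1.44 -0.54  0.9   0.76] [-0.2 -0.6  0.5] 85.36012948825163
to [551.0, -385.0, 130.0, 75.4] shift cm [ 3.04 -3.27 -4.97] turn 0.4
```

The second call overshot, though nothing was touched. I'll bring it back over the tray and look.

```bash
python3 -m inch '[[[3,-3.3,-1.5,0.4],[3,-3.3,-1.5,0.4],[3,-3.3,-1.5,0.4],[3,-3.3,-1.5,0.4]]]'; python3 go.py 551.4 -385.2 5 75.4; python3 -c "
from h import *
crop('side',300,170,200,180,3,'pics/s2.png')"
```

```text
clock: 3.53
eef_pos: [553.4, -384.8, 101.5]
tool_rot: [3.138, -0.0, 1.319]
force: [-0.9, -0.4, -1.3]
width: 85.5
gripper_force: 0.0
at 3.5333 [ 553.4 -384.8  101.5] [179.8  -0.   75.6] [ 0.28  0.87  0.53  1.57 -0.54  0.85  0.76] [-0.9 -0.4 -1.3] 85.54404271691698
to [551.4, -385.2, 5.0, 75.4] shift cm [-0.09 -0.22  9.65] turn 0.2
```

View pics/s2.png

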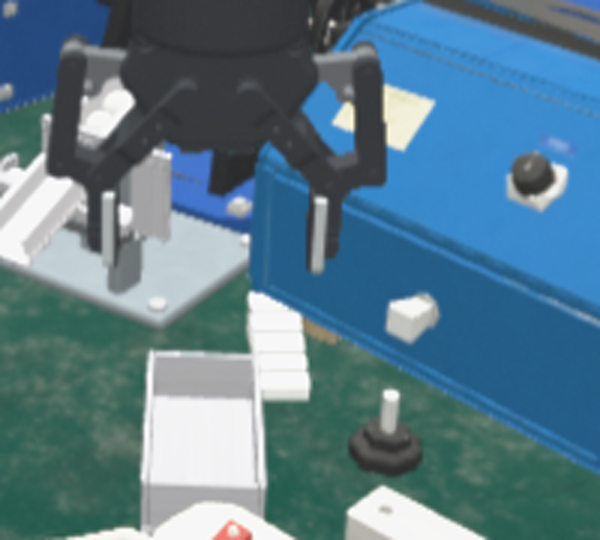

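s2 shows the fingers straddling the tray axis (midline near (215,260)), with the gauge at (280,350) clear of them. Descending.

```bash
python3 -m inch '[[[0,-0.2,4,0.2],[-0.1,-0.2,8,0.2],[-0.1,-0.2,9.5,0.2],[-0.1,-0.2,9.5,0.2],[-0.1,-0.2,9.5,0.2]]]' && python3 -m inch '[[[0,0,0,0],[0,0,0,0],[0,0,0,0],[0,0,0,0],[0,0,0,0],[0,0,0,0],[0,0,0,0],[0,0,0,0]]]' 4.5; python3 go.py 551.4 -385.2 25 75.4
```

```text
clock: 4.0
eef_pos: [549.6, -387.1, 4.3]
tool_rot: [-3.141, 0.0, 1.314]
force: [0.2, -0.7, 0.4]
width: 85.8
gripper_force: 0.0
clock: 4.67
eef_pos: [551.0, -387.9, 6.7]
tool_rot: [3.137, 0.002, 1.314]
force: [0.6, 0.5, 7.1]
width: 54.9
gripper_force: 65.8
at 4.6667 [ 551.  -387.9    6.7] [1.798e+02 1.000e-01 7.530e+01] [ 0.32  0.99  0.45  1.6  -0.61  0.7   0.82] [0.6 0.5 7.1] 54.883252784089706
to [551.4, -385.2, 25.0, 75.4] shift cm [ 0.27 -0.03 -1.83] turn -0.1
```

```bash
python3 -m inch '[[[0,0,-3,0],[0,0,-5,0],[0,0,-5,0]]]' ; python3 go.py 400 -304 56 41.4
```

```text
clock: 4.92
eef_pos: [551.8, -389.1, 59.1]
tool_rot: [3.134, 0.004, 1.314]
force: [0.9, -1.2, -2.0]
width: 54.9
gripper_force: 65.2
at 4.9167 [ 551.8 -389.1   59.1] [179.6   0.2  75.3] [ 0.3   0.92  0.5   1.59 -0.57  0.77  0.79] [ 0.9 -1.2 -2. ] 54.94862919609347
to [400.0, -304.0, 56.0, 41.4] shift cm [  4.37 -16.85   0.16] turn 33.9
```

```bash
python3 -m inch '[[[1,-4,0.2,6],[2,-8,0.2,13],[3,-12,0.2,20],[4,-15,0.2,27],[4.4,-16.9,0.2,34],[4.4,-16.9,0.2,34],[4.4,-16.9,0.2,34]]]'; python3 go.py 400 -304 9 41.4; python3 -c "
from h import *
crop('top',240,190,200,170,4,'pics/t3.png')"
```

```text
clock: 5.5
eef_pos: [396.6, -300.6, 52.1]
tool_rot: [-3.141, 0.0, 0.721]
force: [1.7, -1.2, -2.7]
width: 54.8
gripper_force: 65.2
at 5.5 [ 396.6 -300.6   52.1] [-180.     0.    41.3] [ 0.25  0.78  0.53  2.09 -0.84  0.5   0.57] [ 1.7 -1.2 -2.7] 54.816771157080204
to [400.0, -304.0, 9.0, 41.4] shift cm [0.03 0.48 4.31] turn -0.1
```

View pics/t3.png

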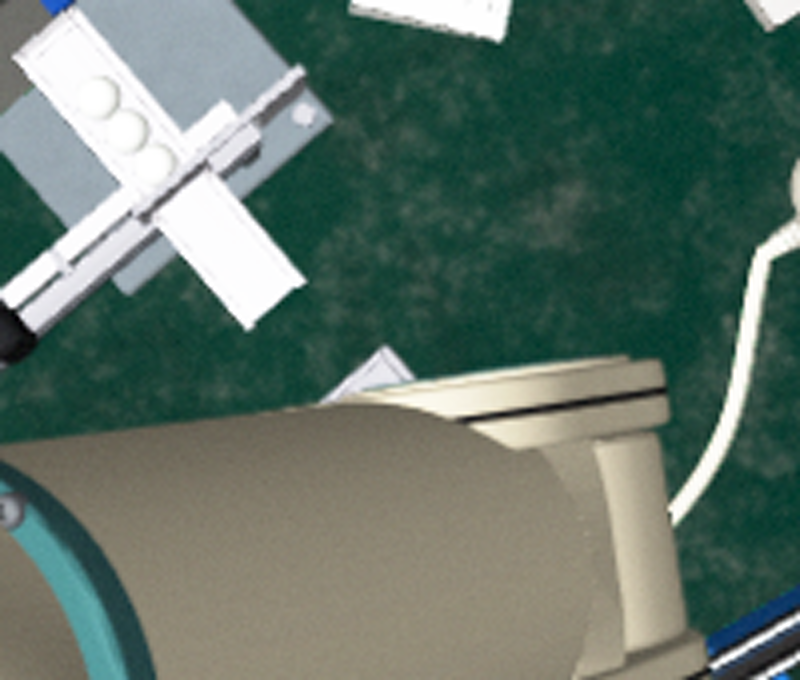

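t3: the lip wall ends are at (305,283) and (250,330), the beads at (98,98), (128,130), (155,160), and the tray's leading corner at (385,347).

```bash
python3 - <<'E'
from h import *
np.set_printoptions(precision=1,suppress=True)
C=lambda x,y:(240+(x+.5)/4-.5,190+(y+.5)/4-.5)
d=np.array([-.75,-.661]);x=np.array([.661,-.75])
f=lambda P:(P[:2]@x,P[:2]@d)
L=[onz("top",*C(*p),60) for p in((305,283),(250,330))];print([f(p) for p in L],f(np.mean(L,0)))
l0=f(np.mean(L,0))[1]-6
for b in((98,98),(128,130),(155,160)):
    z=90
    for _ in range(8):
        P=onz("top",*C(*b),z); z=45+(l0-f(P)[1])*np.tan(np.radians(22))+9/np.cos(np.radians(22))
    print("bead",P,f(P))
s=sensors.read_state()["eef_pos"]
print("tcp",f(s)); P=onz("top",*C(385,347),s[2]+24);print("corner",P,f(P),"-> centre",f(P)[0]-28,f(P)[1]+55)
E
```

```text
[(np.float64(508.5783512545256), np.float64(-197.37385399970873)), (np.float64(479.0568380821759), np.float64(-197.4323608027041))] (np.float64(493.81759466835075), np.float64(-197.4031074012064))
bead [ 554.5 -168.1   95.6] (np.float64(492.59820496268685), np.float64(-304.7096247260603))
bead [ 542.7 -179.7   89. ] (np.float64(493.55459580436536), np.float64(-288.2440850948376))
bead [ 531.6 -190.3   82.8] (np.float64(494.11736523791524), np.float64(-272.894650787546))
tcp (np.float64(489.14638073360965), np.float64(-99.18614300748082))
corner [ 458.2 -283.4   76.1] (np.float64(515.435971014688), np.float64(-156.3022723740894)) -> centre 487.435971014688 -101.3022723740894
```

```bash
python3 -m inch '[[[0,0.8,2,0],[0,0.8,4.2,0],[0,0.8,4.2,0]]]' ; python3 go.py 405.3 -301.1 9 41.4  451 -260.8 9 41.4
```

```text
clock: 5.8
eef_pos: [403.4, -307.4, 7.6]
tool_rot: [-3.141, 0.0, 0.722]
force: [0.4, 0.7, -2.1]
width: 55.1
gripper_force: 65.2
at 5.8 [ 403.4 -307.4    7.6] [-179.9    0.    41.4] [ 0.31  0.86  0.44  2.07 -0.91  0.42  0.63] [ 0.4  0.7 -2.1] 55.07058441471516
to [405.3, -301.1, 9.0, 41.4] shift cm [ 0.56 -0.34 -0.14] turn -0.0
to [451.0, -260.8, 9.0, 41.4] shift cm [ 6.65 -0.34 -0.14] turn -0.0
```

```bash
python3 -m inch '[[[0.6,-0.3,-0.1,0],[2.5,-0.3,-0.1,0],[4.5,-0.3,-0.1,0],[6,-0.3,-0.1,0],[6.6,-0.3,-0.1,0],[6.6,-0.3,-0.1,0],[6.6,-0.3,-0.1,0]]]' ; python3 go.py 451 -260.8 6 41.4
```

```text
clock: 6.38
eef_pos: [450.1, -261.6, 11.6]
tool_rot: [3.141, 0.001, 0.721]
force: [0.0, -0.1, -2.5]
width: 54.8
gripper_force: 65.2
at 6.3833 [ 450.1 -261.6   11.6] [179.9   0.   41.3] [ 0.16  0.87  0.48  2.04 -0.91  0.46  0.5 ] [ 0.  -0.1 -2.5] 54.79601043697973
to [451.0, -260.8, 6.0, 41.4] shift cm [0.12 0.   0.56] turn -0.1
```

```bash
python3 -m inch '[[[0.1,0,0.2,0],[0.1,0,0.4,0],[0.1,0,0.5,0],[0.1,0,0.5,0]]]'; python3 go.py 451 -260.8 6 41.4
```

```text
clock: 6.72
eef_pos: [450.1, -261.5, 6.7]
tool_rot: [3.141, -0.0, 0.719]
force: [-1.3, 1.5, 6.9]
width: 54.7
gripper_force: 66.1
at 6.7167 [ 450.1 -261.5    6.7] [180.   -0.   41.2] [ 0.17  0.88  0.47  2.04 -0.92  0.45  0.5 ] [-1.3  1.5  6.9] 54.67022419357283
to [451.0, -260.8, 6.0, 41.4] shift cm [0.12 0.01 0.07] turn -0.2
```

Contact at 7 N. Release with a modest opening, then look.

```bash
python3 -m inch '[[[0,0,0,0],[0,0,0,0],[0,0,0,0],[0,0,0,0],[0,0,0,0],[0,0,0,0]]]' 7.2; python3 go.py 451 -260.8 130 41.4; python3 -c "
from h import *
crop('side',270,190,150,130,4,'pics/s4.png')"
```

```text
clock: 7.22
eef_pos: [450.7, -260.7, 5.9]
tool_rot: [-3.141, 0.0, 0.72]
force: [-0.3, -0.4, 0.6]
width: 71.7
gripper_force: 0.0
at 7.2167 [ 450.7 -260.7    5.9] [-180.     0.    41.3] [ 0.17  0.88  0.47  2.03 -0.92  0.45  0.5 ] [-0.3 -0.4  0.6] 71.74768724188485
to [451.0, -260.8, 130.0, 41.4] shift cm [ 1.000e-02  3.000e-02 -1.241e+01] turn -0.1
```

View pics/s4.png

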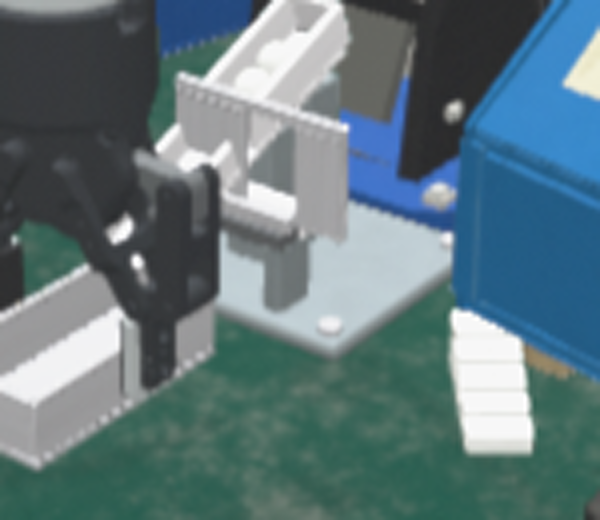

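s4 shows the tray standing on the table under the channel with the fingers clear of it. I'll lift straight up and move over the handle.

```bash
python3 -m inch '[[[0,0,-4,0],[0,0,-8,0],[0,0,-12,0],[0,0,-15,0],[0,0,-15,0],[0,0,-15,0]]]'; python3 go.py 465.5 -132 150 41.4
```

```text
clock: 7.77
eef_pos: [451.8, -260.9, 157.6]
tool_rot: [3.138, -0.002, 0.721]
force: [0.3, 0.3, 0.0]
width: 71.7
gripper_force: 0.0
at 7.7667 [ 451.8 -260.9  157.6] [ 1.798e+02 -1.000e-01  4.130e+01] [-0.01  0.67  0.76  1.97 -0.66  0.77  0.29] [0.3 0.3 0. ] 71.71421183293175
to [465.5, -132.0, 150.0, 41.4] shift cm [ 9.54 -8.78  0.75] turn -0.1
```

```bash
python3 -m inch '[[[3,-2.5,0.5,0],[6,-5.5,0.5,0],[9.5,-8.8,0.5,0],[9.5,-8.8,0.5,0],[9.5,-8.8,0.5,0],[9.5,-8.8,0.5,0]]]' 5; python3 go.py 465.5 -132 71 41.4; python3 - <<'E'
from h import *
cv2.imwrite("pics/a.png",get_image("top")); t=get_image("top")[180:340,200:400]; s=get_image("side")[150:310,230:430]
cv2.imwrite("pics/h5.png",np.vstack([cv2.resize(i,None,fx=3.7,fy=3.7)[:300] if 0 else cv2.resize(i,(600,300)) for i in (t[:100],s[:100])]))
E
```

```text
clock: 8.27
eef_pos: [463.7, -131.5, 150.2]
tool_rot: [-3.141, 0.001, 0.722]
force: [-0.4, -0.7, 0.0]
width: 49.8
gripper_force: 0.0
at 8.2667 [ 463.7 -131.5  150.2] [-1.80e+02  1.00e-01  4.14e+01] [-0.29  0.64  0.77  2.07 -0.7   0.71  0.1 ] [-0.4 -0.7  0. ] 49.79901587512332
to [465.5, -132.0, 71.0, 41.4] shift cm [0.11 0.17 7.92] turn -0.0
```

View pics/h5.png

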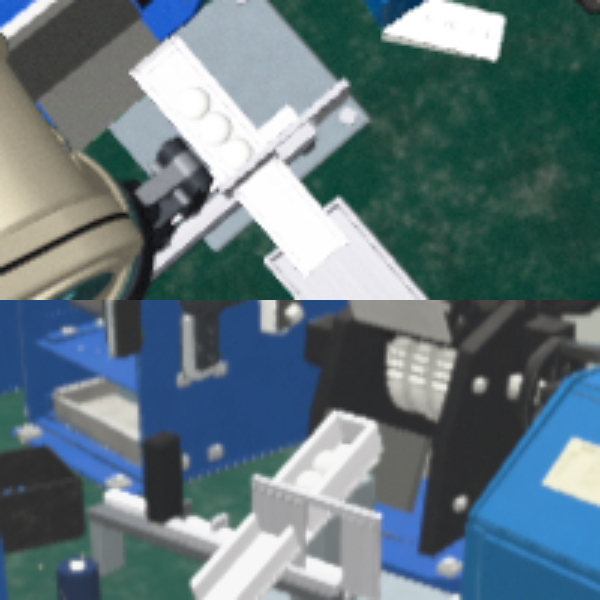

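h5 shows the open pads at (125,320) and (195,345), centred over the handle at (162,470). The tray end shows under the channel between (268,255) and (338,200). I'll descend, grip, and check the tray numerically.

```bash
python3 -m inch '[[[0.1,0.2,3,0],[0.1,0.2,6,0],[0.1,0.2,7.7,0],[0.1,0.2,7.7,0],[0.1,0.2,7.7,0]]]'; python3 -m inch '[[[0,0,0,0],[0,0,0,0],[0,0,0,0],[0,0,0,0],[0,0,0,0],[0,0,0,0]]]' 0.8; python3 - <<'E'
from h import *
d=np.array([-.75,-.661]);x=np.array([.661,-.75])
for p in((268,255),(338,200)):
    P=onz("top",200+p[0]/3,180+p[1]/3,30)[:2];print("tray end lat,d (spout 493.5,-203.4)",P@x,P@d)
s=sensors.read_state();print(s["eef_pos"]@np.r_[x,0])
E
```

```text
clock: 8.83
eef_pos: [465.4, -134.2, 73.7]
tool_rot: [-3.141, 0.001, 0.718]
force: [0.3, -0.6, -0.3]
width: 50.0
gripper_force: 0.0
clock: 9.33
eef_pos: [462.7, -128.6, 74.8]
tool_rot: [-3.132, -0.001, 0.723]
force: [-9.5, 7.7, 11.0]
width: 15.0
gripper_force: 58.4
tray end lat,d (spout 493.5,-203.4) 470.83835217735657 -222.02405895588373
tray end lat,d (spout 493.5,-203.4) 520.9584559162062 -219.94685726548363
402.2960212651911
```

```bash
cat > lat.py <<'E'
from h import *
x=np.array([.661,-.75,0]);d=np.array([-.75,-.661,0])
r=[]
for _ in range(5):
    s=sensors.read_state();r.append([s["eef_pos"]@x,s["eef_pos"]@d,s["eef_pos"][2],s["force"]@x,s["force"]@d]);get_image("top")
print(np.round(r,1),np.mean(r,0).round(1))
E
python3 lat.py; python3 -m inch '[[[0,-1,0,0],[0,-2,0,0],[0,-3,0,0],[0,-3.3,0,0],[0,-3.3,0,0],[0,-3.3,0,0]]]'; python3 lat.py
```

```text
[[ 402.3 -262.    74.8  -12.1    2. ]
 [ 402.3 -262.    74.8  -12.1    1.2]
 [ 402.3 -262.    74.8  -12.3    1.6]
 [ 402.3 -262.    74.8  -12.3    2.3]
 [ 402.3 -262.    74.8  -13.1    1.4]] [ 402.3 -262.    74.8  -12.4    1.7]
clock: 10.08
eef_pos: [445.6, -109.4, 74.8]
tool_rot: [3.137, -0.0, 0.721]
force: [2.9, -5.1, -3.5]
width: 15.2
gripper_force: 59.7
[[ 376.6 -261.9   74.8    5.8    1.2]
 [ 376.7 -261.9   74.8    5.3    2.5]
 [ 376.8 -261.9   74.8    6.6    2.4]
 [ 376.9 -261.9   74.8    6.3    2.4]
 [ 376.9 -261.9   74.8    5.3    1.9]] [ 376.8 -261.9   74.8    5.8    2.1]
```

```bash
python3 -m inch '[[[0,-0.3,0,0],[0,-0.5,0,0],[0,-0.5,0,0],[0,-0.5,0,0],[0,-0.5,0,0],[0,-0.5,0,0]]]'; python3 lat.py; python3 - <<'E'
from h import *
t=get_image("top")[190:310,215:365]; s=get_image("side")[205:280,250:400]
cv2.imwrite("pics/h6.png",np.vstack([cv2.resize(t,(480,384),interpolation=3),cv2.resize(s[:66],(480,211),interpolation=3)]))
E
```

```text
clock: 10.83
eef_pos: [442.6, -106.0, 74.8]
tool_rot: [3.137, -0.0, 0.72]
force: [2.9, -5.4, -3.4]
width: 14.9
gripper_force: 59.8
[[ 372.1 -261.9   74.8    5.9    1.4]
 [ 372.1 -261.9   74.8    6.     2.9]
 [ 372.1 -261.9   74.8    6.4    2.3]
 [ 372.1 -261.9   74.8    7.4    1.4]
 [ 372.1 -261.9   74.8    5.4    2.1]] [ 372.1 -261.9   74.8    6.2    2. ]
```

View pics/h6.png

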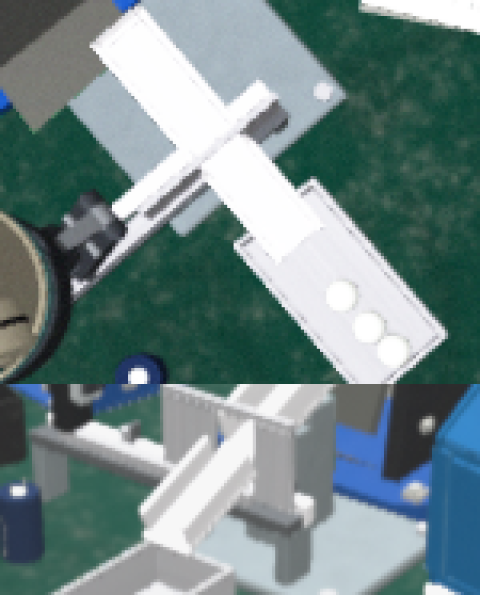

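h6 shows all three beads in the tray, at (341,296), (369,327) and (392,350). One close look at pointer versus mark, then.

```bash
python3 - <<'E'
from h import *
s=get_image("side")[205:255,255:325]
cv2.imwrite("pics/s7.png",cv2.resize(s,None,fx=11,fy=11,interpolation=3))
x=np.array([.661,-.75,0])
E
```

```text
(no output)
```

View pics/s7.png

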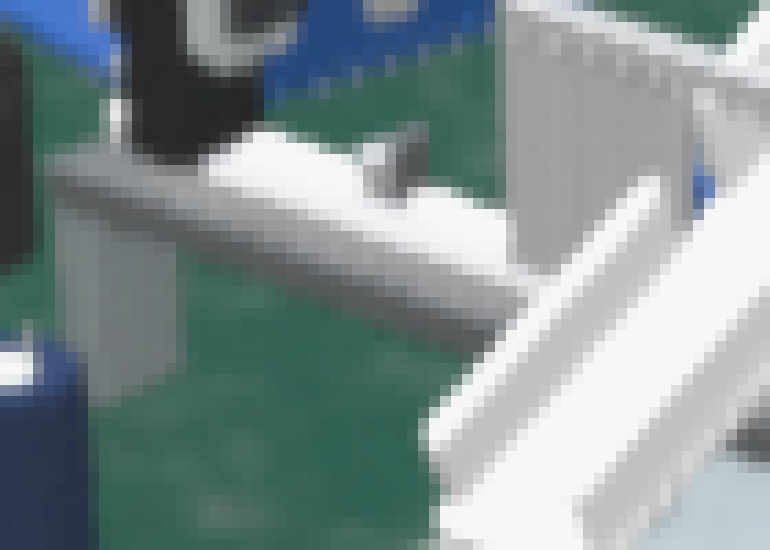

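s7 shows a single continuous rib at about (395,165): pointer and mark in line, which agrees with the measured 30.2 mm pull. Handing in.

```bash
python3 -c "
from cell import order
print(order.finish_job())"
```

```text
the job is handed in; nothing more can be done
None
```

The job is handed in: the tray stands on the table under the spout with all three beads in it, and the gripper is still holding the slide at the mark (about 30 mm out).

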